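# Switch on the torch tester with its key and hold a torch down in the sprung ring

### The arm

A 6-joint arm with a two-finger parallel gripper is mounted at the origin on a cart in front of the work surface, level with it; the furniture and walls round the work are solid. World frame = base frame: x ahead of the robot, y to its left, z up, the work surface at z = 0. Lengths are in m, angles in rad, forces in N, time in s.
With the tool pointing down it reaches from about 0.35 to 1 m from the base axis. Payload 7.1 kg.
Tool frame: the origin (TCP) lies at the very end of the fingers, on their centre line; the grasp point (between the pads) lies 19 mm behind it; z points along the fingers, y is the line along which they close (so a half turn about z gives the same grasp; the last joint's range is limited). The gripper opens to 85 mm and grips with 20 to 120 N. Pads are 22 mm wide; open, the fingers measure 114 mm over their backs; the gripper's body (76 mm by 85 mm) begins 54 mm behind the grasp point. The pads swing forward as they close: fully open they stand 13 mm farther back than shut.
Start: joints at [-1.327, 0.423, 1.63, -0, 1.089, -0.019], TCP at [0.162, -0.604, 0.231] pointing down, gripper open.
Joint ranges: [-3, 3], [-0.9, 2.11], [0.09, 2.58], [-1.31, 4.45], [0.11, 2.69], [-2.54, 2.54]. Speed limits (rad/s): [2.39, 2.39, 3.01, 3.14, 3.14, 3.14].

### API

Orientations are given as a rotation vector (axis times angle).
In Python, from rig import arm, eyes, job gives the robot as it stands.
- The arm moves only by the tool arm_command, never from a script. Its argument "commands" is a list of rows, each a list of 5 numbers: the shift along the world's x, y, z in m, then the turn about the world's z in rad, then the closure, from -1 (fully open) to 1 (shut). In form: [[dx, dy, dz, yaw, hand], ...]. A call has 1 to 20 rows; each row is the pose to reach, as a shift and turn from the pose commanded when the call began; what a row does not reach only later rows make up. A row lasts 1/8 s, in which the tool goes at most 62.5 mm and 10.7 degrees, less where a joint would pass 70% of its speed; a pose out of reach is approached as far as the arm can. A call with a gripper value outside its range is refused whole. The fingers move at their own pace and stop on an object; "force" is the grip in N (left out, the last holds). Time passes only in rows, so rows that repeat a pose let the fingers close. It gives the time, the measured TCP pose, the force, the opening and the grip force at its end, in the units of the state.
- arm.state(): the state, without advancing time (a new reading comes with each control period).
- eyes.snapshot(name): name is "scene" or "top"; returns the picture (480x640x3 uint8, blue, green, red); there is no depth.
- eyes.camera_params(name): a dict with "fx", "fy", "cx", "cy" (pixels), "extrinsics" (4x4, takes a point from world to camera coordinates). Camera axes: x right, y down, z forward; pixel columns grow to the right and rows downward; lengths in m; the calibration is good to about 2 mm. A picture is of the moment at which its call begins. camera_params takes no time and is no camera call.
- job.job_done(): hands the job in; it is judged then, once.
The state is a dict: "t": time; "joint_pos": joint angles; "qvel": joint speeds; "joint_efforts": joint torques, N m; "ee_pos": TCP position; "eef_rot": TCP orientation; "wrist_force": force on the tool from outside, world axes, zero at the start; "torque": the same for the moment, N m; "gripper_width": opening from 0.0 (shut) to 1.0 (fully open); "gripper_force": force on a finger pad.
Only numpy, scipy, OpenCV 4.12 (cv2) and the standard library are available. Lean on these libraries where they do the work, as an engineer would, in place of code of your own. Each camera call takes 0.05 s, during which the arm holds its last target. There are 200 camera calls.

### The job

Test the pocket torch on the tester: take the key from its stand, put it fully into the slotted knob of the tester and turn it clockwise to the stop, and leave it there. Then stand the torch, tail down, in the sprung ring of the tester, press it down until the rim of the ring is flush with the tester's top, and finish while still holding it pressed down like that. Leave the tub, the tape roll and the sensor puck where they are.

Things in the scene. Friction and masses are not known exactly. Their poses are not given: they have to be found in the camera images.
- key_grip (a point): The key, upright in its stand (fixed grey block 50 x 50 x 30 mm high, slot 22 mm deep). This point: middle of the flat black handle, 26 mm wide (x), 10 mm thick (y), reaching 16 mm above and below this point; z up. Below it a 14 x 7 mm neck, then a steel blade 19 mm wide (x), 6 mm thick (y), 24 mm long, ending 52 mm below this point. A half turn about z makes no difference. 50 g.
- key_tip (a point): Centre of the lower end of the key's blade; axes as the key.
- slot_floor (a point): Tester (fixed grey block 100 x 220 x 45 mm high): centre of the floor of the key slot in the round knob on its top, 46 mm over the desk. Axes turn with the knob: slot 24 mm long along x, 8.4 mm wide along y, z up on the knob's axis. Knob 33 mm across; rim 21 mm above this point; the slot's sides flare out over the top 6 mm.
- knob (a joint): Turn of the knob (rad): 0 off; grows as the knob is turned clockwise seen from above; stop at 1.1 (63 degrees). Starts between 0 and 0.15. Stays where it is left (friction 0.05 N m). The key has about 0.13 rad of play in the slot.
- ring_floor (a point): Centre of the inner floor of the sprung ring on the tester, 125 mm from the knob; moves with the ring. The ring is a flared metal cup 42 mm across the rim, which is 12 mm above this point; bore about 27 mm, wider at the top. At rest the rim is 14 mm above the tester's top and this point 47 mm above the desk. x, y: the tester's short and long sides.
- ring (a joint): How far the ring is pressed down (m): 0 at rest; 0.014 when its rim is flush with the tester's top; stop at 0.018. A spring pushes it back up: 3.6 N at rest, about 10 N when flush, 12 N at the stop.
- torch_centre (a point): The torch, a plain round steel pocket torch, 23 mm in diameter and 84 mm tall, standing upright on its tail on the desk. This point is its centre, 42 mm above the tail; z is along the torch, up. About 85 g.
- torch_tail (a point): Centre of the torch's lower (tail) end face, the end that goes into the ring.
- jar_centre (a point): Bystander: low round tub with a screw lid, 41 mm across, 29 mm tall; its centre.
- tape_centre (a point): Bystander: roll of tape lying flat, 60 mm across, 19 mm tall; its centre.
- puck_centre (a point): Bystander: black moulded sensor puck, 38 x 44 x 17 mm; its centre.
- torch: The torch as a body; origin at the centre of its tail end.
- key: The key as a body; origin at the lower end of the blade.
There are look-alikes about, which are no part of the job. What is shaped like the torch but red is not meant.

How it is judged:
By the outcome, as a careful person would: the job done as asked, in the order asked, and still so for the second after the job is handed in, while the arm keeps its last pose, push and grip.
It also fails if it takes over 64 s, if anything falls off the work surface, if the arm or the gripper's body presses on something with over 40 N, if the wrist force passes 120 N, or if a joint passes its speed limit or range.

## Working session

There is one attempt and no reset: what is moved stays moved. The work goes in short steps, Python scripts to look and compute and a tool call to move; the robot and the scene stay as the last step left them, time stands still between calls to the robot, and variables do not carry over. Pictures are saved under pics/ and viewed, at most 10 in all, crops included, and the job is handed in when it is done.

Besides the shell and the picture viewer there is one more tool, called after "Emit:" as a command line: name --pt "numbers of a row" for each row, then --argument value for the rest. arm_command: Moves the arm, as the interface text tells. Its arguments: {"type":"object","properties":{"commands":{"type":"array"},"force":{"type":"number"}},"required":["commands"]}

```bash
mkdir -p pics; python3 - <<'E'
from rig import arm, eyes, job
import cv2,numpy as np
for n in ("scene","top"):
    cv2.imwrite(f"pics/{n}0.png",eyes.snapshot(n)); p=eyes.camera_params(n); print(n,p["fx"],p["fy"],p["cx"],p["cy"]);print(np.round(p["extrinsics"],4))
    E=np.array(p["extrinsics"]);print(-E[:3,:3].T@E[:3,3])
print(arm.state())
E
```

```text
scene 561.3670512324356 561.3670512324356 323.98873505200044 236.20077298397672
[[-0.6724 -0.7401 -0.0103  0.3601]
 [-0.4711  0.4386 -0.7653  0.2639]
 [ 0.5709 -0.5098 -0.6436  0.8992]
 [ 0.      0.      0.      1.    ]]
[-0.1469074   0.60917979  0.7843873 ]
top 620.2828943613821 620.2828943613821 310.98496267704985 243.68240233928208
[[ 1.300e-03 -1.000e+00 -2.700e-03  2.490e-02]
 [-9.966e-01 -1.100e-03 -8.210e-02  4.893e-01]
 [ 8.210e-02  2.800e-03 -9.966e-01  1.215e+00]
 [ 0.000e+00  0.000e+00  0.000e+00  1.000e+00]]
[0.38791502 0.02207193 1.25114679]
{'t': 0.1, 'joint_pos': array([-1.32700338e+00,  4.23762029e-01,  1.63058807e+00, -7.63369338e-06,
        1.08861720e+00, -1.89955737e-02]), 'qvel': array([-0.00040424,  0.00070285, -0.0032025 ,  0.00072429, -0.00033313,
       -0.00175955]), 'joint_efforts': array([-1.16872947e-03, -5.58427227e+01, -2.82444763e+01, -5.65089658e-05,
        3.01538683e-03, -1.04234136e-06]), 'ee_pos': array([ 0.16226755, -0.60306628,  0.23063494]), 'eef_rot': array([-3.11315853e+00, -4.11427166e-01,  2.52633441e-04]), 'wrist_force': array([-0.70409856, -0.44243865,  0.40363224]), 'torque': array([-0.01852862,  0.00590542,  0.00317364]), 'gripper_force': 0.0, 'gripper_width': 1.0014879232996943}
```

View pics/scene0.png

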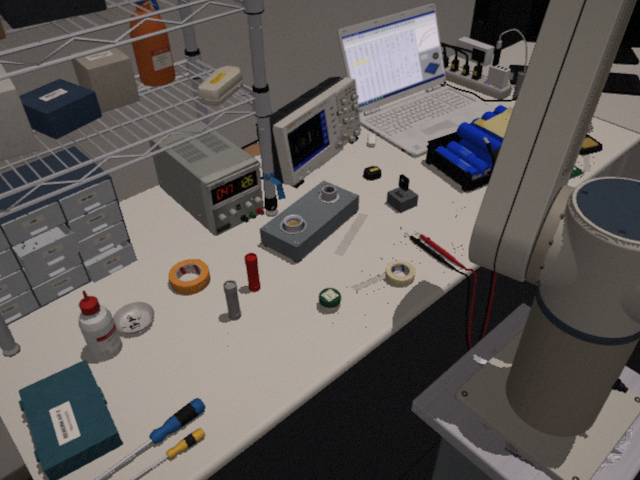

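View pics/top0.png

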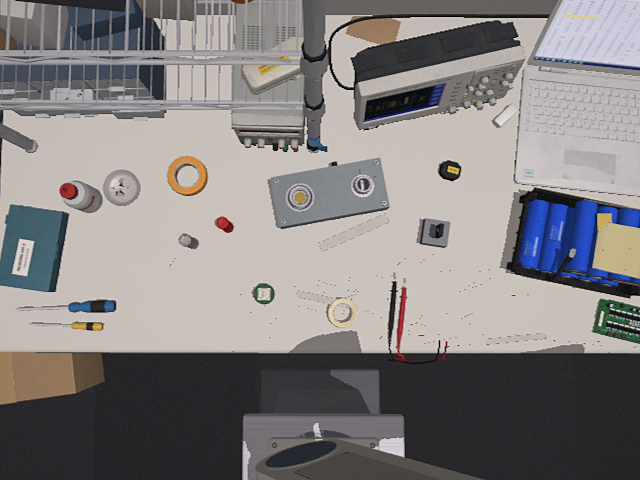

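The scene picture shows the grey torch at (232,300), the red look-alike at (252,272), the ring at (292,223), the knob at (328,190) and the key in its stand at (403,192). In the top picture the torch is at (188,241), the ring at (299,197), the knob at (363,185) and the key at (436,231). Next I'll view enlarged crops to get finer positions.

```bash
cat > h.py <<'E'
import numpy as np,cv2
from rig import arm,eyes,job
P={n:eyes.camera_params(n) for n in("scene","top")}
def ray(n,u,v):
    p=P[n];E=np.array(p["extrinsics"]);d=E[:3,:3].T@np.array([(u-p["cx"])/p["fx"],(v-p["cy"])/p["fy"],1])
    return -E[:3,:3].T@E[:3,3],d
def onz(n,u,v,z):
    c,d=ray(n,u,v);return c+d*(z-c[2])/d[2]
def tri(s,t):
    A=np.zeros((3,3));b=np.zeros(3)
    R=[ray("scene",*s),ray("top",*t)]
    for c,d in R:
        d=d/np.linalg.norm(d);M=np.eye(3)-np.outer(d,d);A+=M;b+=M@c
    return np.linalg.solve(A,b)
def proj(n,X):
    p=P[n];E=np.array(p["extrinsics"]);q=E[:3,:3]@np.array(X)+E[:3,3];return p["fx"]*q[0]/q[2]+p["cx"],p["fy"]*q[1]/q[2]+p["cy"]
def crop(n,u0,v0,w,h,k,im=None):
    im=eyes.snapshot(n) if im is None else im
    return cv2.resize(im[v0:v0+h,u0:u0+w],None,fx=k,fy=k,interpolation=cv2.INTER_CUBIC)
E
python3 - <<'E'
from h import *
t=cv2.imread("pics/top0.png");s=cv2.imread("pics/scene0.png")
a=crop("top",265,150,130,85,6,t)
cv2.imwrite("pics/a.png",a)
b=np.hstack([crop("top",410,205,50,55,7,t),crop("top",165,210,62,55,7,t)])
c=np.hstack([crop("scene",375,165,50,55,7,s),crop("scene",210,245,62,80,5,s)[:385]])
c=np.hstack([c,np.zeros((385,max(0,b.shape[1]-c.shape[1]),3),np.uint8)])[:,:b.shape[1]]
o=np.vstack([b,c]);o=o[:600] if o.shape[0]<=600 else cv2.resize(o,None,fx=600/o.shape[0],fy=600/o.shape[0]);print(o.shape)
cv2.imwrite("pics/b.png",o)
E
```

```text
(600, 611, 3)
```

View pics/a.png

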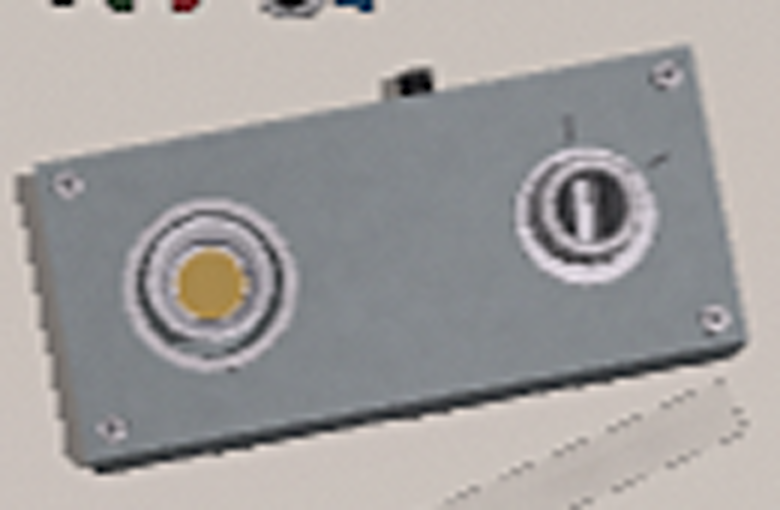

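View pics/b.png

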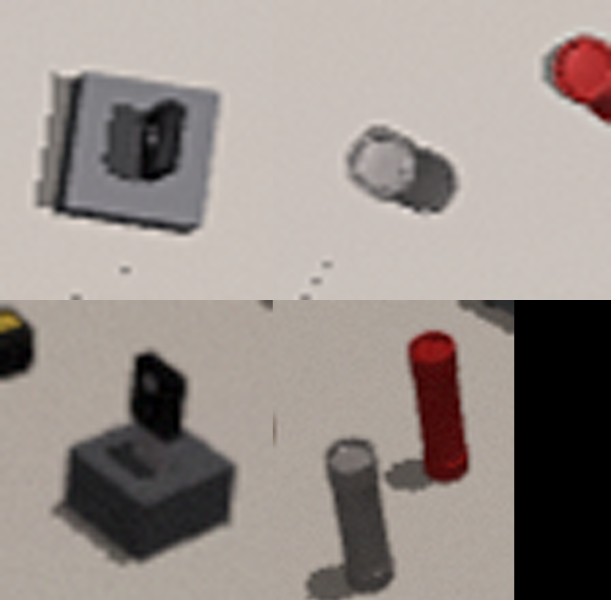

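Crop a shows the tester in detail: the ring floor is at crop (212,284), the knob plate at (587,215) and the slot stripe at about (585,210). The "off" tick is at (568,128) and the stop tick at (657,160). Crop b shows the key handle at about (162,140) on a slightly turned stand, and the grey torch with its top at (380,163). Next I compute positions.

```bash
python3 - <<'E'
from h import *
np.set_printoptions(precision=4,suppress=True)
A=lambda x,y:(265+(x+.5)/6-.5,150+(y+.5)/6-.5)
k=5.453
T1=lambda x,y:(410+x/k-.4,205+y/k-.4)
T2=lambda x,y:(165+(x-272.7)/k-.4,210+y/k-.4)
S1=lambda x,y:(375+x/k-.4,165+(y-300)/k-.4)
S2=lambda x,y:(210+(x-272.7)/3.896-.4,245+(y-300)/3.896-.4)
sc=[onz("top",*A(*q),.045) for q in((68,184),(668,74),(714,319),(111,428))]
for q in sc:print("screw",q)
c=np.mean(sc,0);l=sc[1]+sc[2]-sc[0]-sc[3];print("centre",c,"long yaw",np.degrees(np.arctan2(l[1],l[0]))," short",np.degrees(np.arctan2(l[1],l[0]))+90)
u=l/np.linalg.norm(l)
print("ring bezel",onz("top",*A(211,285),.045),"floor",onz("top",*A(212,284),.047))
print("knob plate",onz("top",*A(587,215),.045))
for z in(.046,.067):
  a=onz("top",*A(583,181),z);b=onz("top",*A(588,240),z);print("slot z",z,a,b,np.degrees(np.arctan2(*(a-b)[1::-1])),np.linalg.norm(a-b))
for pm in(-.0625,.0625):print("centre+-",c+u*pm)
st=[onz("top",*T1(*q),.03) for q in((88,72),(218,92),(205,225),(70,210))]
print("stand",np.mean(st,0),[np.linalg.norm(st[i]-st[i-1]) for i in range(4)]);
e=st[1]-st[2]+st[0]-st[3];print("yaw",np.degrees(np.arctan2(e[1],e[0])))
print("key handle",tri(S1(160,396),T1(165,140)))
print("torch top",tri(S2(351,457),T2(382,163)),onz("top",*T2(382,163),.084),onz("scene",*S2(351,457),.084),"tail",onz("scene",*S2(371,577),0))
r=onz("top",*T2(583,68),.084);print("red",r)
# key mask & slot mask
t=cv2.imread("pics/top0.png")
g=t.max(2)
m=(g[205:260,410:460]<45).astype(np.uint8)
ys,xs=np.nonzero(m);print("keymask",len(xs),xs.mean()+410,ys.mean()+205)
print(g[218:243,428:446])
print(g[178:194,354:372])
E
```

```text
screw [0.6124 0.0946 0.045 ]
screw [ 0.6492 -0.1024  0.045 ]
screw [ 0.5679 -0.1168  0.045 ]
screw [0.5319 0.0801 0.045 ]
centre [ 0.5904 -0.0111  0.045 ] long yaw -79.53089114289696  short 10.469108857103038
ring bezel [0.579  0.0476 0.045 ] floor [0.579  0.0473 0.047 ]
knob plate [ 0.6023 -0.0755  0.045 ]
slot z 0.046 [ 0.6134 -0.0742  0.046 ] [ 0.5938 -0.0757  0.046 ] 4.478767794838157 0.01959395921957307
slot z 0.067 [ 0.6094 -0.0725  0.067 ] [ 0.5902 -0.074   0.067 ] 4.478767794838176 0.01925252932391636
centre+- [0.579  0.0504 0.045 ]
centre+- [ 0.6017 -0.0726  0.045 ]
stand [ 0.5118 -0.2221  0.03  ] [np.float64(0.05083358051717976), np.float64(0.047635802202047106), np.float64(0.04876247125744749), np.float64(0.04906152720038356)]
yaw -7.349036575572043
key handle [ 0.5121 -0.223   0.061 ]
torch top [0.4917 0.2645 0.0812] [0.4917 0.2642 0.084 ] [0.489  0.2656 0.084 ] tail [0.4918 0.2641 0.    ]
red [0.5249 0.1949 0.084 ]
keymask 87 435.2413793103448 231.4022988505747
[[164 185 192 202 212 211 210 207 207 206 203 204 204 203 202 201 203 202]
 [130 133 135 136 140 146 156 165 18
[... 2265 characters left out ...]
 54  66  67 102 164 171]
 [ 86 141 191 137  39  61  82 178 224 180  88  50  57  65  61 115 174 189]
 [ 71 140 190 148  71  59  78 175 225 179  93  61  53  57  71 140 179 196]
 [ 88 100 167 186 130  49  52 173 229 181  98  61  48  53  94 171 160 164]
 [101  87 128 172 153  80  37 166 225 176  92  52  39  74 145 197 163 166]
 [ 96  76  72 152 188 180 128 160 219 169  89  80  92 150 199 185 180 206]
 [161  91  67 106 158 197 188 164 173 155 139 159 188 210 165 137 189 214]
 [208 161  85  87  97 110 163 202 213 215 219 194 153 117 105 168 209 214]
 [222 211 154  76  63  66  89  99 100 115 113  93  93 140 189 213 218 201]
 [190 216 207 206 157  67  75  73  47  71 113 103 103 181 219 219 211 173]]
```

Emit:
arm_command --pt "0.05 0.055 0 -0.1 -1" --pt "0.09 0.1 0 -0.2 -1" --pt "0.13 0.14 0 -0.3 -1" --pt "0.17 0.185 0 -0.393 -1" --pt "0.21 0.23 0 -0.393 -1" --pt "0.25 0.275 0 -0.393 -1" --pt "0.29 0.32 0 -0.393 -1" --pt "0.33 0.36 0 -0.393 -1" --pt "0.35 0.3805 -0.03 -0.393 -1" --pt "0.35 0.3805 -0.08 -0.393 -1" --pt "0.35 0.3805 -0.12 -0.393 -1" --pt "0.35 0.3805 -0.12 -0.393 -1" --pt "0.35 0.3805 -0.12 -0.393 -1" --force 60

```text
t: 1.72
ee_pos: [0.513, -0.2234, 0.1124]
eef_rot: [3.135, -0.205, 0.002]
wrist_force: [-0.1, -0.0, 0.1]
gripper_width: 1.001
gripper_force: 0.0
```

Emit:
arm_command --pt "-0.001 0.0005 -0.03 0 -1" --pt "-0.001 0.0005 -0.06 0 -1" --pt "-0.001 0.0005 -0.0695 0 -1" --pt "-0.001 0.0005 -0.0695 0 -1" --pt "-0.001 0.0005 -0.0695 0 1" --pt "-0.001 0.0005 -0.0695 0 1" --pt "-0.001 0.0005 -0.0695 0 1" --pt "-0.001 0.0005 -0.0695 0 1" --pt "-0.001 0.0005 -0.0695 0 1" --pt "-0.001 0.0005 -0.0695 0 1" --pt "-0.001 0.0005 -0.0695 0 1" --pt "-0.001 0.0005 -0.0695 0 1" --force 60

```text
t: 3.22
ee_pos: [0.5115, -0.2226, 0.0421]
eef_rot: [3.135, -0.204, 0.0]
wrist_force: [-1.5, 0.1, 5.3]
gripper_width: 0.107
gripper_force: 58.5
```

Emit:
arm_command --pt "0 0 0.015 0 1" --pt "0 0 0.04 0 1" --pt "0 0 0.08 0 1" --pt "0.03 0.05 0.1 0.1 1" --pt "0.06 0.1 0.1 0.208 1" --pt "0.0905 0.147 0.085 0.208 1" --pt "0.0905 0.147 0.08 0.208 1" --pt "0.0905 0.147 0.08 0.208 1" --pt "0.0905 0.147 0.08 0.208 1"

```text
t: 4.35
ee_pos: [0.6014, -0.0766, 0.1222]
eef_rot: [3.139, 0.12, -0.0]
wrist_force: [1.3, -1.1, -0.4]
gripper_width: 0.111
gripper_force: 58.6
```

```bash
python3 - <<'E'
from h import *
t=eyes.snapshot("top");s=eyes.snapshot("scene");cv2.imwrite("pics/t1.png",t);cv2.imwrite("pics/s1.png",s)
print({k:np.round(v,4) for k,v in arm.state().items() if k in("ee_pos","eef_rot","gripper_width","wrist_force")})
o=np.hstack([crop("scene",270,120,100,125,4.7,s),crop("top",320,140,70,125,4.7,t)]);print(o.shape,crop("scene",270,120,100,125,4.7,s).shape)
cv2.imwrite("pics/c.png",o)
E
```

```text
{'ee_pos': array([ 0.6016, -0.0767,  0.1223]), 'eef_rot': array([3.1392e+00, 1.1960e-01, 5.0000e-04]), 'wrist_force': array([-0.2143,  0.5   , -0.1283]), 'gripper_width': np.float64(0.1097)}
(588, 799, 3) (588, 470, 3)
```

View pics/c.png

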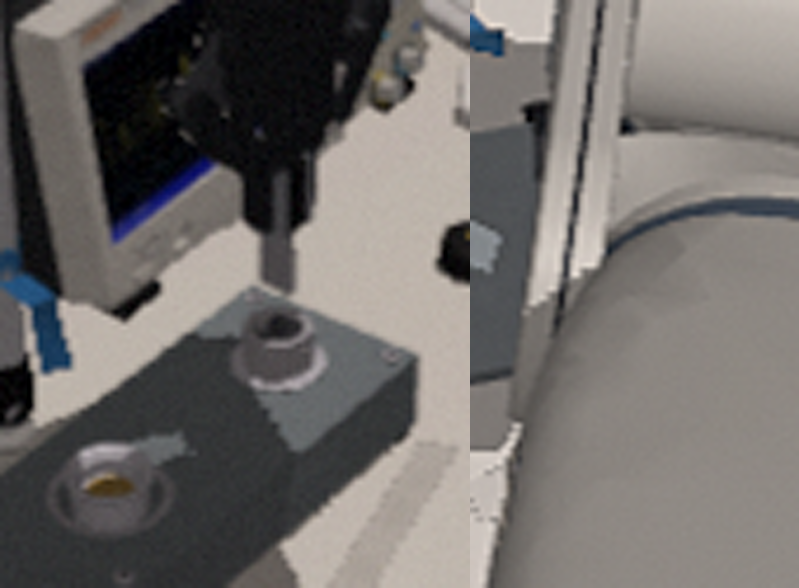

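The left half shows the held key with its tip at crop (278,284), hanging above the knob. The knob's rim is at about (276,328). The top view is blocked by the arm, so I'll compare in the scene camera only.

```bash
python3 - <<'E'
from h import *
f=lambda X:np.round((np.array(proj("scene",X))+.5-np.array([270,120]))*4.7,1)
tip=np.array([.6016,-.0767,.0883]);a=np.radians(4.4);x=np.array([np.cos(a),np.sin(a),0]);y=np.array([-np.sin(a),np.cos(a),0])
print("tip",f(tip),"corners",[f(tip+i*.0095*x+j*.003*y) for i in(-1,1) for j in(-1,1)])
k=np.array([.602,-.0755,.067]);print("rim",f(k),[f(k+.0165*np.array([np.cos(b),np.sin(b),0])) for b in np.arange(8)*np.pi/4])
print("plate",f([.602,-.0755,.045]),"ring floor",f([.579,.0474,.047]))
print("d/dx,dy 1mm",f(k+[.001,0,0])-f(k),f(k+[0,.001,0])-f(k))
s=cv2.imread("pics/s1.png").max(2)
print(s[165:186,322:338]);print(s[182:206,317:343])
E
```

```text
tip [280.9 288.5] corners [array([300.3, 293.7]), array([291.5, 299.1]), array([270.3, 278. ]), array([261.5, 283.4])]
rim [278.6 326.7] [array([255., 312.]), array([243.5, 326.1]), array([252.6, 340.8]), array([277.1, 347.3]), array([302.6, 341.7]), array([313.7, 327.4]), array([304.3, 312.9]), array([280. , 306.6])]
plate [278.8 364.7] ring floor [110.8 494.6]
d/dx,dy 1mm [-1.4 -0.9] [-1.6  0.9]
[[ 18  18  16  12  14  20  51  67  57  33   4   7  16  57 126 176]
 [ 31   9  11  16  14  22  48  71  58  36  12   9  16  70 137 177]
 [ 94  30  14  14  11  23  52  67  60  38   1  30  78 129 170 189]
 [160  97  43  24  18  25  51  65  56  40  33  99 162 191 187 186]
 [190 165 116  72  38  44  61  70  59  51  97 161 187 190 189 187]
 [190 187 172 116  69  70  70  71  65  65 145 189 189 186 187 188]
 [189 189 177 124  75  71  72  74  78  76 147 188 188 190 191 189]
 [191 189 172 120  73  72  75  75  74  78 141 186 189 189 190 188]
 [189 186 173 114  73  71  73  78  73  72 103 162 191 188 190 188]
 [190 192 172 122  74  73  72  72  73  79 106 162 188 186 188 191]
 [186 189 172 124  72  74  72
[... 2625 characters left out ...]
89  97 122
  159 171 156 121 102 106 106 108]
 [ 57  53  56  68  84  87 107 117 100  79  77  79  84  97 115 126 147 160
  166 159 115  94 107 105 104 108]
 [ 54  56  55  56  67  78 125 163 142 111 116 112 117 143 168 170 172 157
  139 119 104 103 106 105 105 106]
 [ 57  55  57  55  54  57  81 122 139 134 143 150 153 143 145 153 155 128
  105 108 107 108 107 104 106 101]
 [ 57  57  53  57  53  52  53  81  90  89 102 109 102  84  85 101 103 105
  108 107 109 106 107 110 106 107]
 [ 52  53  57  55  53  56  56  75 103 108 111 108 112 107 104 110 105 109
  106 107 105 107 107 105 104 108]
 [ 50  54  56  54  55  50  54  53  84 105 108 110 104 108 108 105 109 102
  107 108 106 106 108 106 106 104]]
```

Emit:
arm_command --pt "0 0.0014 0 0 1" --pt "0 0.0014 -0.006 0 1" --pt "0 0.0014 -0.012 0 1" --pt "0 0.0014 -0.016 0 1" --pt "0 0.0014 -0.019 0 1" --pt "0 0.0014 -0.022 0 1" --pt "0 0.0014 -0.025 0 1" --pt "0 0.0014 -0.025 0 1"

```text
t: 5.45
ee_pos: [0.6018, -0.0741, 0.0966]
eef_rot: [-3.139, -0.122, 0.001]
wrist_force: [-0.2, 0.2, -0.7]
gripper_width: 0.107
gripper_force: 58.6
```

Emit:
arm_command --pt "0 -0.0008 -0.003 0 1" --pt "0 -0.0008 -0.006 0 1" --pt "0 -0.0008 -0.009 0 1" --pt "0 -0.0008 -0.009 0 1"

```text
t: 5.95
ee_pos: [0.6017, -0.075, 0.0875]
eef_rot: [3.139, 0.122, -0.001]
wrist_force: [0.3, -1.2, -0.9]
gripper_width: 0.11
gripper_force: 58.4
```

Emit:
arm_command --pt "0 0 -0.003 0 1" --pt "0 0 -0.006 0 1" --pt "0 0 -0.008 0 1" --pt "0 0 -0.009 0 1" --pt "0 0 -0.009 0 1"

```text
t: 6.58
ee_pos: [0.6021, -0.075, 0.08]
eef_rot: [3.139, 0.122, 0.001]
wrist_force: [-2.0, -0.6, 11.4]
gripper_width: 0.106
gripper_force: 60.6
```

Emit:
arm_command --pt "0 0 0.001 -0.12 1" --pt "0 0 0.001 -0.24 1" --pt "0 0 0.001 -0.36 1" --pt "0 0 0.001 -0.48 1" --pt "0 0 0.001 -0.6 1" --pt "0 0 0.001 -0.7 1" --pt "0 0 0.001 -0.8 1" --pt "0 0 0.001 -0.9 1" --pt "0 0 0.001 -0.98 1" --pt "0 0 0.001 -0.98 1"

```text
t: 7.82
ee_pos: [0.602, -0.0755, 0.0801]
eef_rot: [2.827, -1.368, 0.001]
wrist_force: [-1.1, -4.8, 4.6]
gripper_width: 0.105
gripper_force: 59.3
```

```bash
python3 -c "
from rig import arm
s=arm.state();print(s['torque'],s['eef_rot'],s['ee_pos'],s['joint_pos'])"
```

```text
[-0.95968169  0.21946907 -0.01572367] [ 2.82745824e+00 -1.36812689e+00  9.49130962e-04] [ 0.60200027 -0.07546307  0.08011196] [-1.43978685e-01  5.97991850e-01  1.75472344e+00 -9.65847987e-04
  7.88460621e-01  2.32882212e+00]
```

Emit:
arm_command --pt "0 0 0 -0.05 1" --pt "0 0 0 -0.08 1" --pt "0 0 0 -0.08 1"

```text
t: 8.2
ee_pos: [0.602, -0.0754, 0.0801]
eef_rot: [2.771, -1.479, 0.001]
wrist_force: [-1.4, -5.4, 3.6]
gripper_width: 0.107
gripper_force: 59.4
```

```bash
python3 -c "
from rig import arm
s=arm.state();print(s['torque'],s['eef_rot'],s['ee_pos'],s['joint_pos'][5])"
```

```text
[-0.97762487  0.1933809   0.02641263] [ 2.77121647e+00 -1.47874490e+00  9.37176526e-04] [ 0.60199504 -0.07544405  0.08009414] 2.407883274633429
```

Emit:
arm_command --pt "0 0 0 -0.04 1" --pt "0 0 0 -0.08 1" --pt "0 0 0 -0.08 1"

```text
t: 8.57
ee_pos: [0.602, -0.0754, 0.0801]
eef_rot: [2.71, -1.589, 0.001]
wrist_force: [-0.4, -5.0, 4.2]
gripper_width: 0.109
gripper_force: 59.4
```

```bash
python3 -c "
from rig import arm
s=arm.state();print(s['torque'],s['eef_rot'],s['ee_pos'],s['joint_pos'][5])"
```

```text
[-9.35828438e-01  2.42596288e-01 -4.38719504e-04] [ 2.70986084e+00 -1.58855156e+00  1.07550558e-03] [ 0.60204349 -0.07543973  0.08010501] 2.4879554076519326
```

Emit:
arm_command --pt "0 0 0 0 -1" --pt "0 0 0 0 -1" --pt "0 0 0 0 -1" --pt "0 0 0 0 -1" --pt "0 0 0 0 -1" --pt "0 0 0.04 0 -1" --pt "0 0 0.09 0 -1" --pt "-0.03 0.04 0.14 0.15 -1" --pt "-0.05 0.09 0.14 0.3 -1" --pt "-0.07 0.15 0.14 0.45 -1" --pt "-0.09 0.21 0.14 0.6 -1" --pt "-0.1 0.27 0.14 0.7 -1" --pt "-0.11 0.32 0.14 0.7 -1" --pt "-0.11 0.34 0.14 0.7 -1" --pt "-0.11 0.34 0.14 0.7 -1"

```text
t: 10.45
ee_pos: [0.4919, 0.2659, 0.2198]
eef_rot: [3.091, -0.563, 0.0]
wrist_force: [-0.3, -0.6, -0.3]
gripper_width: 1.001
gripper_force: 0.0
```

```bash
python3 - <<'E'
from h import *
t=eyes.snapshot("top");s=eyes.snapshot("scene");cv2.imwrite("pics/t2.png",t);cv2.imwrite("pics/s2.png",s)
o=np.hstack([crop("top",325,145,60,75,6.6,t),crop("scene",290,140,60,75,6.6,s)]);print(o.shape)
cv2.imwrite("pics/d.png",o)
print(arm.state()['joint_pos'],arm.state()['ee_pos'])
E
```

```text
(495, 792, 3)
[ 4.71603260e-01  3.40737684e-01  1.78803482e+00 -4.15772062e-04
  1.01341197e+00  2.40521595e+00] [0.49201672 0.26415984 0.2196409 ]
```

View pics/d.png

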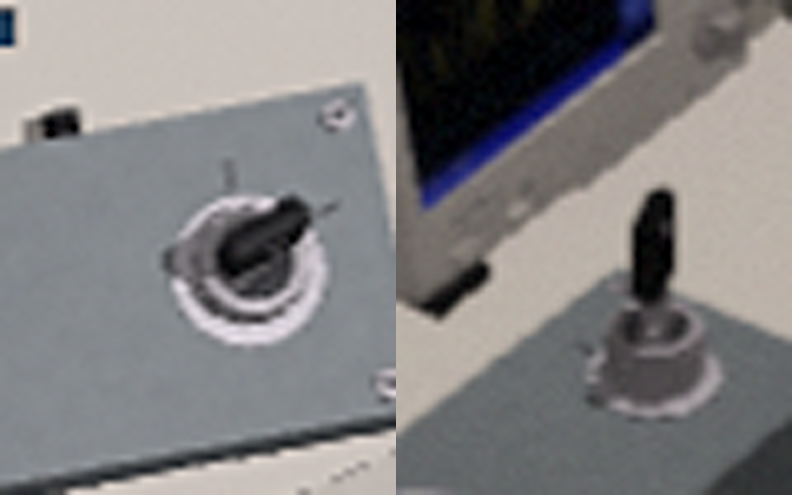

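The key is seated in the knob and its handle points at the stop tick, running from crop (228,265) to (296,212). I'll measure that angle with a mask.

```bash
python3 - <<'E'
from h import *
t=cv2.imread("pics/t2.png");s=cv2.imread("pics/s2.png")
g=t.max(2)
print(g[172:190,354:376])
m=(g[170:190,352:378]<48).astype(np.uint8)
n,l,st,c=cv2.connectedComponentsWithStats(m,connectivity=8);i=1+np.argmax(st[1:,4]);print(st[i],c[i])
ys,xs=np.nonzero(l==i)
pts=np.float32(np.c_[xs+352,ys+170]);r=cv2.minAreaRect(pts);print(r)
for z in(.09,.112):
  print(z,onz("top",*pts.mean(0),z))
w,v=np.linalg.eigh(np.cov(pts.T));d=v[:,1];a=onz("top",*(pts.mean(0)+5*d),.11)-onz("top",*(pts.mean(0)-5*d),.11);print("yaw",np.degrees(np.arctan2(a[1],a[0])))
c0=np.array([.602,-.0755,0])
for yw in(-45,-50,-53,-57,-61):
  e=np.array([np.cos(np.radians(yw)),np.sin(np.radians(yw)),0])*.013;f=np.array([-e[1],e[0],0])*5/13
  print(yw,[np.round(proj("top",c0+[0,0,.114]+i*e+j*f),1) for i,j in((1,1),(1,-1),(-1,-1),(-1,1))])
E
```

```text
[[141 141 141 142 146 111 116 145 142 141 142 141 142 143 142 144 143 143
  140 141 143 140]
 [141 142 142 140 141 122 124 143 141 140 140 139 141 145 148 149 148 145
  143 143 142 143]
 [140 140 141 137 135 133 149 163 163 159 156 143 141 152 127 110 142 151
  146 145 145 144]
 [138 138 133 155 200 216 211 216 196 187 207 226 180  74  48  40  79 132
  153 149 149 132]
 [135 146 189 218 181 172 189 151 114 159 200 178 104  20  18  24  36  72
  128 135 101  98]
 [154 200 182 127 127 127 121 115 110 104  91  64  36  29  38  47  46  64
  115 118 119 141]
 [199 184 122 140 140 110 100  80  53  37  23  26  36  44  54  53  38  34
  113 145 143 145]
 [185 125 105 112 113  86  65  45  23  30  37  45  52  57  53  35  15  91
  135 145 143 143]
 [122 101 101 108  92  50  32  31  38  46  52  56  52  42  25  15  30 168
  188 143 142 142]
 [113 104 104  99  68  28  34  45  49  56  55  46  29  43  37   0 123 203
  185 136 138 142]
 [114 104 109  86  37  20  39  55  63  51  35  48  57  40  30 125 181 178
  191 181 142 141]
 [ 97  97 105  70  14  18  37  50  42  32  21  22  47  66  55 123 178 189
  2
[... 610 characters left out ...]
366197]
((364.2000427246094, 180.9000244140625), (6.260990142822266, 14.758047103881836), 63.43495178222656)
0.09 [ 0.60284844 -0.07494757  0.09      ]
0.112 [ 0.59877614 -0.07310936  0.112     ]
yaw 124.0734272682026
-45 [array([368.4, 172.3]), array([372.2, 176. ]), array([362.4, 185.8]), array([358.5, 182. ])]
-50 [array([369. , 172.5]), array([372.5, 176.6]), array([361.8, 185.5]), array([358.3, 181.4])]
-53 [array([369.3, 172.7]), array([372.6, 177. ]), array([361.5, 185.3]), array([358.2, 181.1])]
-57 [array([369.8, 173. ]), array([372.7, 177.5]), array([361., 185.]), array([358.1, 180.6])]
-61 [array([370.2, 173.4]), array([372.8, 178. ]), array([360.6, 184.7]), array([358. , 180.1])]
```

Emit:
arm_command --pt "0.01 -0.02 0 0.18 -1" --pt "0.02 -0.05 0 0.36 -1" --pt "0.03 -0.08 0 0.54 -1" --pt "0.04 -0.11 0 0.72 -1" --pt "0.05 -0.14 0 0.9 -1" --pt "0.06 -0.17 0 1.08 -1" --pt "0.07 -0.2 0 1.26 -1" --pt "0.08 -0.23 0 1.44 -1" --pt "0.09 -0.26 0 1.62 -1" --pt "0.1 -0.29 0 1.8 -1" --pt "0.105 -0.31 0 1.98 -1" --pt "0.11 -0.33 0 2.16 -1" --pt "0.11 -0.3395 0 2.34 -1" --pt "0.11 -0.3395 -0.02 2.52 -1" --pt "0.11 -0.3395 -0.05 2.534 -1" --pt "0.11 -0.3395 -0.07 2.534 -1" --pt "0.11 -0.3395 -0.07 2.534 -1" --force 90

```text
t: 12.68
ee_pos: [0.6001, -0.0759, 0.1483]
eef_rot: [-1.466, -2.775, 0.002]
wrist_force: [0.0, 0.4, -0.0]
gripper_width: 0.998
gripper_force: 0.0
```

Emit:
arm_command --pt "0.0018 0.0004 -0.03 0 -1" --pt "0.0018 0.0004 -0.06 0 -1" --pt "0.0018 0.0004 -0.067 0 -1" --pt "0.0018 0.0004 -0.067 0 -1" --pt "0.0018 0.0004 -0.067 0 1" --pt "0.0018 0.0004 -0.067 0 1" --pt "0.0018 0.0004 -0.067 0 1" --pt "0.0018 0.0004 -0.067 0 1" --pt "0.0018 0.0004 -0.067 0 1" --pt "0.0018 0.0004 -0.067 0 1"

```text
t: 13.92
ee_pos: [0.6031, -0.0745, 0.0832]
eef_rot: [-1.463, -2.779, 0.002]
wrist_force: [-3.3, -2.1, 5.2]
gripper_width: 0.104
gripper_force: 87.7
```

```bash
python3 -c "
from rig import arm
s=arm.state();print(s['torque'],s['eef_rot'],s['ee_pos'],s['joint_pos'][5],s['joint_efforts'][5])"
```

```text
[-0.4684398   0.63129078  0.01212324] [-1.46340570e+00 -2.77902675e+00  1.89941008e-03] [ 0.60307584 -0.07450149  0.08317783] -0.742630340519869 0.05162505665794015
```

Emit:
arm_command --pt "0 0 0 -0.05 1" --pt "0 0 0 -0.1 1" --pt "0 0 0 -0.1 1"

```text
t: 14.3
ee_pos: [0.6025, -0.0746, 0.0831]
eef_rot: [-1.6, -2.701, 0.003]
wrist_force: [-5.1, -3.8, 7.0]
gripper_width: 0.098
gripper_force: 87.8
```

```bash
python3 -c "
from rig import arm
s=arm.state();print(s['torque'],s['eef_rot'],s['ee_pos'],s['joint_pos'][5],s['joint_efforts'][5])"
```

```text
[-0.64002763  0.99428785  0.0675604 ] [-1.6004034  -2.70133701  0.00315774] [ 0.60249276 -0.07461067  0.08312509] -0.6421696797860247 0.27802166528999805
```

Emit:
arm_command --pt "0 0 0 -0.06 1" --pt "0 0 0 -0.1 1" --pt "0 0 0 -0.1 1"

```text
t: 14.68
ee_pos: [0.6024, -0.0746, 0.0831]
eef_rot: [-1.731, -2.619, 0.004]
wrist_force: [-6.1, -2.9, 7.3]
gripper_width: 0.098
gripper_force: 88.2
```

```bash
python3 -c "
from rig import arm
s=arm.state();print(s['torque'],s['eef_rot'],s['ee_pos'],s['joint_pos'][5],s['joint_efforts'][5])"
```

```text
[-0.63391563  0.98222525  0.64012487] [-1.73147035 -2.6194688   0.00385219] [ 0.60243611 -0.07459378  0.08310903] -0.5431911852394163 0.7949071750044823
```

Emit:
arm_command --pt "0 0 0 0.05 1" --pt "0 0 0 0.05 -1" --pt "0 0 0 0.05 -1" --pt "0 0 0 0.05 -1" --pt "0 0 0 0.05 -1" --pt "0 0 0 0.05 -1" --pt "0 0 0.04 0.05 -1" --pt "0 0 0.09 0.05 -1" --pt "-0.015 0.04 0.11 0.05 -1" --pt "-0.03 0.1 0.11 0.05 -1" --pt "-0.05 0.16 0.11 0.05 -1" --pt "-0.07 0.22 0.11 0.05 -1" --pt "-0.09 0.28 0.11 0.05 -1" --pt "-0.105 0.325 0.11 0.05 -1" --pt "-0.1107 0.339 0.11 0.05 -1" --pt "-0.1107 0.339 0.08 0.05 -1" --pt "-0.1107 0.339 0.05 0.05 -1" --pt "-0.1107 0.339 0.05 0.05 -1"

```text
t: 16.92
ee_pos: [0.4916, 0.2636, 0.1309]
eef_rot: [-1.668, -2.659, 0.007]
wrist_force: [-0.1, 0.0, 0.1]
gripper_width: 1.0
gripper_force: 0.0
```

```bash
python3 - <<'E'
from h import *
t=eyes.snapshot("top");s=eyes.snapshot("scene");cv2.imwrite("pics/t3.png",t);cv2.imwrite("pics/s3.png",s)
o=np.hstack([crop("top",325,145,60,75,6,t),crop("scene",200,130,150,195,3,s)[:450]]);print(o.shape)
cv2.imwrite("pics/e.png",o)
print(arm.state()['joint_pos'],arm.state()['ee_pos'])
E
```

```text
(450, 810, 3)
[ 4.70951425e-01  4.62570203e-01  1.84119539e+00 -1.05565377e-04
  8.37814483e-01  2.07383658e-02] [0.49347569 0.26458699 0.13328912]
```

View pics/e.png

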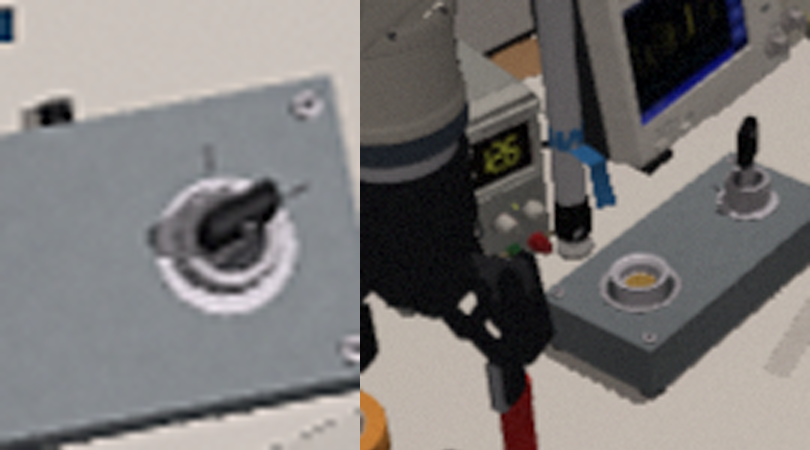

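Emit:
arm_command --pt "-0.0015 0 -0.03 0 -1" --pt "-0.0015 0 -0.07 0 -1" --pt "-0.0015 0 -0.095 0 -1" --pt "-0.0015 0 -0.103 0 -1" --pt "-0.0015 0 -0.103 0 -1" --pt "-0.0015 0 -0.103 0 1" --pt "-0.0015 0 -0.103 0 1" --pt "-0.0015 0 -0.103 0 1" --pt "-0.0015 0 -0.103 0 1" --pt "-0.0015 0 -0.103 0 1" --pt "-0.0015 0 -0.103 0 1" --pt "-0.0015 0 -0.103 0 1" --force 100

```text
t: 18.52
ee_pos: [0.4917, 0.2651, 0.0305]
eef_rot: [1.668, 2.662, 0.001]
wrist_force: [-2.2, -0.1, 5.3]
gripper_width: 0.247
gripper_force: 97.4
```

Emit:
arm_command --pt "0 0 0.02 0 1" --pt "0 0 0.06 0 1" --pt "0 0 0.11 0 1" --pt "0.01 -0.03 0.12 0 1" --pt "0.03 -0.08 0.12 0 1" --pt "0.05 -0.13 0.12 0 1" --pt "0.07 -0.18 0.12 0 1" --pt "0.082 -0.205 0.11 0 1" --pt "0.0873 -0.2177 0.1 0 1" --pt "0.0873 -0.2177 0.09 0 1" --pt "0.0873 -0.2177 0.09 0 1" --pt "0.0873 -0.2177 0.09 0 1"

```text
t: 20.02
ee_pos: [0.5785, 0.0484, 0.1199]
eef_rot: [-1.666, -2.663, 0.0]
wrist_force: [-0.5, 0.1, -1.8]
gripper_width: 0.25
gripper_force: 97.8
```

```bash
python3 - <<'E'
from h import *
eyes.snapshot("top");s=eyes.snapshot("scene");cv2.imwrite("pics/s4.png",s)
p=arm.state()['ee_pos'];print(p,arm.state()['gripper_width'])
o=crop("scene",250,130,100,120,5,s);cv2.imwrite("pics/f.png",o)
f=lambda X:np.round((np.array(proj("scene",X))+.5-np.array([250,130]))*5,1)
print("tail",f(p-[0,0,.0305]),"rim",f([.579,.0474,.059]),"bezel",f([.579,.0474,.045]),"floor",f([.579,.0474,.047]))
k=np.array([.579,.0474,.059]);print("1mm",f(k+[.001,0,0])-f(k),f(k+[0,.001,0])-f(k),f(k+[0,0,.001])-f(k))
E
```

```text
[0.57876367 0.04815139 0.12014635] 0.24302992537388418
tail [212.1 396. ] rim [216.5 453.7] bezel [218.1 479.8] floor [217.9 476.1]
1mm [-1.5 -1.1] [-1.8  1. ] [-0.1 -1.9]
```

View pics/f.png

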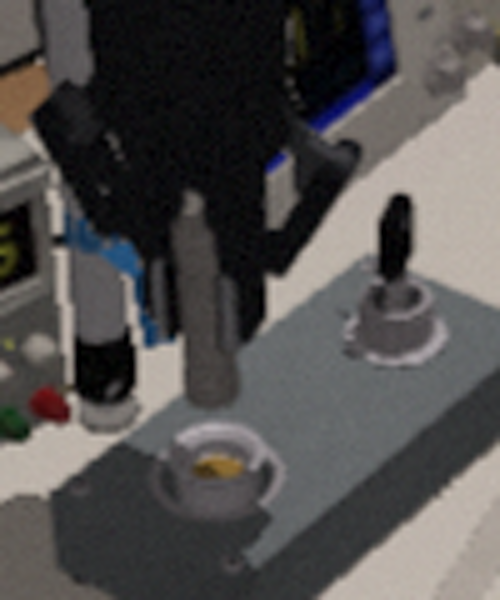

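The torch hangs over the ring with its tail centre at crop (211,391); the rim centre is at (216,453). That is about where I predicted, with the same small vertical offset the key showed. Descending.

Emit:
arm_command --pt "0.0002 -0.0007 -0.01 0 1" --pt "0.0002 -0.0007 -0.02 0 1" --pt "0.0002 -0.0007 -0.026 0 1" --pt "0.0002 -0.0007 -0.031 0 1" --pt "0.0002 -0.0007 -0.036 0 1" --pt "0.0002 -0.0007 -0.039 0 1" --pt "0.0002 -0.0007 -0.039 0 1"

```text
t: 21.0
ee_pos: [0.5789, 0.0466, 0.0806]
eef_rot: [-1.668, -2.662, 0.0]
wrist_force: [-0.2, -0.3, -1.2]
gripper_width: 0.248
gripper_force: 97.8
```

Emit:
arm_command --pt "0 0.0006 -0.003 0 1" --pt "0 0.0006 -0.005 0 1" --pt "0 0.0006 -0.007 0 1" --pt "0 0.0006 -0.007 0 1"

```text
t: 21.5
ee_pos: [0.5793, 0.0472, 0.074]
eef_rot: [1.668, 2.661, 0.001]
wrist_force: [0.2, 0.2, 3.2]
gripper_width: 0.249
gripper_force: 97.9
```

Emit:
arm_command --pt "0 0 -0.003 0 1" --pt "0 0 -0.006 0 1" --pt "0 0 -0.009 0 1" --pt "0 0 -0.01 0 1" --pt "0 0 -0.01 0 1" --pt "0 0 -0.01 0 1"

```text
t: 22.25
ee_pos: [0.5793, 0.0472, 0.0643]
eef_rot: [1.668, 2.661, 0.001]
wrist_force: [-1.5, 0.1, 7.5]
gripper_width: 0.248
gripper_force: 97.9
```

```bash
python3 - <<'E'
from h import *
F=[];
for i in range(6):
    s=eyes.snapshot("scene");st=arm.state();F.append(st['wrist_force'][2])
print(np.round(F,2),st['ee_pos'],st['gripper_width'])
cv2.imwrite("pics/s5.png",s)
o=crop("scene",250,150,100,100,6,s);cv2.imwrite("pics/g.png",o)
E
```

```text
[9.04 8.34 8.2  8.65 8.33 7.56] [0.57929167 0.04721144 0.06427743] 0.24392106799388155
```

View pics/g.png

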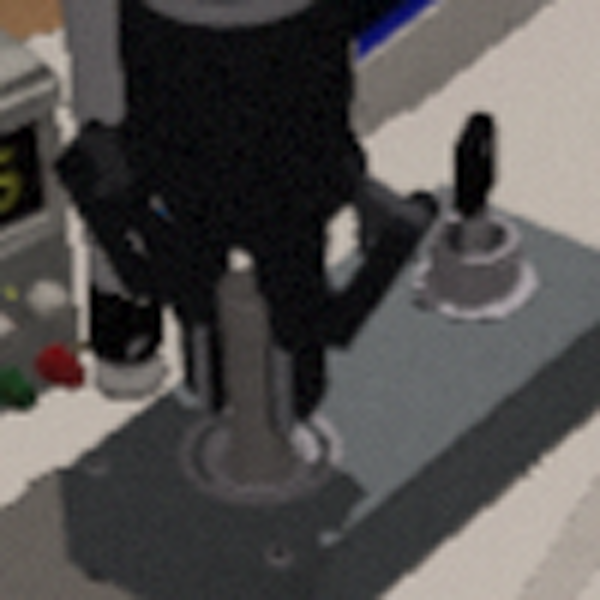

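The torch stands in the ring and the ring's rim sits almost level with the tester's top, at crop (262,455). The key is still seated. The position says about 13.2 mm pressed and the force about 12.6 mm, so I'll press 1 mm more.

Emit:
arm_command --pt "0 0 -0.001 0 1" --pt "0 0 -0.001 0 1" --pt "0 0 -0.001 0 1" --pt "0 0 -0.001 0 1"

```text
t: 23.05
ee_pos: [0.5793, 0.0472, 0.0633]
eef_rot: [1.668, 2.661, 0.001]
wrist_force: [-1.0, 0.1, 9.3]
gripper_width: 0.248
gripper_force: 97.9
```

```bash
python3 - <<'E'
from h import *
F=[];
for i in range(10):
    s=eyes.snapshot("scene");st=arm.state();F.append(st['wrist_force'][2])
print(np.round(np.mean(F),2),st['ee_pos'],st['t'])
# rim vs tester-top plane: project flush-rim circle, print intensities to compare
cv2.imwrite("pics/s6.png",s)
g=s.max(2)
k=[np.round(proj("scene",[.579+.021*np.cos(a),.0474+.021*np.sin(a),.045]),1) for a in np.arange(0,6.28,.785)];print(k)
b=[np.round(proj("scene",[.579+.0275*np.cos(a),.0474+.0275*np.sin(a),.045]),1) for a in np.arange(0,6.28,.785)];print(b)
print(g[214:238,278:312])
E
```

```text
8.81 [0.579332   0.04722628 0.06332281] 23.55
[array([286.8, 220.9]), array([283.1, 225.2]), array([285.3, 229.8]), array([292.2, 231.9]), array([299.6, 230.1]), array([303.1, 225.7]), array([300.8, 221.2]), array([294. , 219.3])]
[array([284.8, 219.5]), array([280.1, 225.2]), array([282.9, 231.2]), array([291.9, 233.9]), array([301.6, 231.6]), array([306.2, 225.8]), array([303.1, 219.9]), array([294.3, 217.4])]
[[152 116  83  38  35  64  52  22  12  36  60  66  68  72  73  71  54  55
   70  70  51  19  20  13  15  18  54  90 103 102 103 105 108 106]
 [ 84  97  90  56  52  62  54  29  12  31  54  65  68  73  73  69  56  53
   74  69  50  21  11  21   7  17  59  97 104 102 105 104 109 105]
 [ 50  74  97  94  77  70  58  27  13  33  55  61  66  68  67  68  51  47
   64  72  48  20  13  16  11  32  82 107 106 105 108 105 111 107]
 [ 51  53  74  90  86  75  56  25  18  38  56  63  62  65  70  67  54  43
   63  71  46  21  11  12  20  63  97 105 107 105 105 107 107 106]
 [ 51  52  50  52  57  63  55  33  19  43  66  66  62  69  74  66  54  49
   62  71  50  22  16  18  61  93 103 101 101 
[... 2000 characters left out ...]
  51  54  52  53  48  53  50  57  66  68  73  69  73  72  69  71  72
   69  66  63  56  54  51  53  55  50  52  53  52  52  60  93 103]
 [ 55  56  54  52  53  52  52  53  54  52  53  57  52  55  60  58  59  58
   55  52  52  53  54  48  52  52  51  50  52  52  62  90 105  96]
 [ 51  52  52  53  52  48  50  50  50  50  53  54  51  48  55  50  52  53
   50  53  53  49  52  49  50  53  49  51  49  53  82 101  93  77]
 [ 50  51  52  54  52  47  51  52  52  51  47  50  50  51  54  51  52  50
   50  50  48  50  51  53  49  55  51  47  51  60  87  88  68  59]
 [ 53  54  55  51  53  49  56  53  53  51  49  54  48  47  52  47  51  48
   52  53  49  51  50  52  62  61  52  52  48  74  85  64  51  54]]
```

```bash
python3 -c "
from rig import job
print(job.job_done())"
```

```text
the job is handed in; nothing more can be done
None
```

I've handed the job in: the key is fully in the knob and turned clockwise to the stop, and the arm is still holding the torch pressed in the ring. Arm position puts the rim within about 1 mm of flush (14.2 mm pressed against 14 mm) and spring force says 13.4 mm; no pass/fail result came back.

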